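# Find the full dye canister by its weight and stand it on the stirrer

### The arm

A 6-joint arm with a two-finger parallel gripper is mounted at the origin on the work surface. World frame = base frame: x ahead of the robot, y to its left, z up, the work surface at z = 0. Lengths are in m, angles in degrees, forces in N, time in s.
With the tool pointing down it reaches from about 0.3 to 0.75 m from the base axis. Payload 8.5 kg.
Tool frame: the origin (TCP) lies midway between the tips of the shut fingers; the grasp point (between the pads) lies 19 mm behind it; z points along the fingers, y is the line along which they close (so a half turn about z gives the same grasp; the last joint's range is limited). The gripper opens to 85 mm and grips with 20 to 120 N. Pads are 22 mm wide; open, the fingers measure 114 mm over their backs; the gripper's body (76 mm by 85 mm) begins 54 mm behind the grasp point. The pads swing forward as they close: fully open they stand 13 mm farther back than shut.
Start: joints at [-87.049, 21.807, 74.336, -0, 83.858, -12.336], TCP at [0.145, -0.531, 0.231] pointing down, gripper open.
Joint ranges: [-178.18, 178.18], [-50.72, 133.34], [12.68, 142.11], [-81.47, 261.47], [9.98, 163.14], [-165.26, 165.26]. Speed limits (degrees/s): [136.94, 136.94, 180, 180, 180, 180].

### API

Orientations are given as a 3x3 rotation matrix whose columns are the frame's x, y, z axes.
In Python, from rig import env gives the robot as it stands. The module is installed in compiled form; this text tells all that it offers.
- The arm moves only by the tool jog_arm, never from a script. Its argument "targets" is a list of rows, each a list of 6 numbers: the shift along the tool's x, y, z in cm, then the turn, a rotation vector about the tool's x, y, z in degrees. A call has 1 to 8 rows; each row is the pose to reach, as a shift and turn from the pose commanded when the call began, along the tool's axes at that moment; what a row does not reach only later rows make up. A row lasts 1/12 s, in which the tool goes at most 41.7 mm and 7.16 degrees, less where a joint would pass 70% of its speed; a pose out of reach is approached as far as the arm can. A call with a gripper value outside its range is refused whole. "hand" is the opening, from 0 (shut) to 1 (fully open), set as the call begins (left out, the last holds). The fingers move at their own pace and stop on an object; "newtons" is the grip in N (left out, the last holds). Time passes only in rows, so rows that repeat a pose let the fingers close. It gives the time, the measured TCP pose, the force, the opening and the grip force at its end, in the units of the state.
- env.observe(): the state, without advancing time (a new reading comes with each control period).
- env.get_image(name): name is "scene" or "top" or "wrist"; returns a dict with "frame" (420x560x3 uint8, red, green, blue), "depth" (420x560 float32, m along the optical axis (not along the pixel's ray), 0 where there is no reading), "fovy" (degrees; the focal length in pixels is half the picture's height over the tangent of half this angle, whatever the lens; pixels are square), "cx", "cy" (the principal point, pixels), "cam_to_world" (4x4, takes a point from camera to world coordinates). Camera axes: x right, y down, z forward; pixel columns grow to the right and rows downward; lengths in m; the calibration is good to about 2 mm. A picture is of the moment at which its call begins.
- env.close_job(): hands the job in; it is judged then, once.
Trained networks look in the newest picture that a camera, given by its name, has taken for a name from the list of things; names that differ only in an ending like _2 or _b are one class to them, and where a whole thing is asked for, a point or a joint stands for the part that bears it (a point fixed in the world has none). Each returns a list of dicts, best first, with "score" (0 to 1); they miss things now and then, are a little off and sometimes report something else, mostly with a low value. They report only what shows in the picture. A call takes as long as a camera call. They do not tell look-alikes from the thing itself.
- env.regions_of(camera, target): "pixels" (420x560 bool, what is visible of it) and "point" ([row, column] in pixels, amid what is visible of it).
The state is a dict: "time_s": time; "q": joint angles; "qvel": joint speeds; "joint_efforts": joint torques, N m; "position": TCP position; "tool_rot": TCP orientation; "ft_force": force on the tool from outside, world axes, zero at the start; "wrist_torque": the same for the moment, N m; "grip_width": finger opening in m; "gripper_force": force on a finger pad.
Only numpy, scipy, OpenCV 4.12 (cv2) and the standard library are available. Lean on these libraries where they do the work, as an engineer would, in place of code of your own. Each camera call takes 0.05 s, during which the arm holds its last target. There are 200 camera calls.

### The job

The stirrer is wanted for the next dye: take the orange beaker off its plate and stand it upright in the steel wash tray. Then feel by lifting which of the three identical canisters in the slanted rack is the full one, and set it down gently, upright, in the middle of the stirrer's plate. The two nearly empty canisters must end fully down in wells of the rack, and the other jars, bottles and tools stay where they are.

Things in the scene. Friction and masses are not known exactly. Their poses are not given: they have to be found in the camera images.
- canister_a: one of three canisters that look alike: 54 mm diameter, 140 mm tall over its black dome cap, white sides with a red band, straight to 118 mm. Origin: centre of underside; z: its axis, to the cap. Starts in a well of the rack, leaning 30 degrees. One of the three is full (0.56 kg), two nearly empty (0.20 kg), all within 8 %; it cannot be seen which is full, any well may hold it.
- canister_b: one of three canisters that look alike: 54 mm diameter, 140 mm tall over its black dome cap, white sides with a red band, straight to 118 mm. Origin: centre of underside; z: its axis, to the cap. Starts in a well of the rack, leaning 30 degrees. One of the three is full (0.56 kg), two nearly empty (0.20 kg), all within 8 %; it cannot be seen which is full, any well may hold it.
- canister_c: one of three canisters that look alike: 54 mm diameter, 140 mm tall over its black dome cap, white sides with a red band, straight to 118 mm. Origin: centre of underside; z: its axis, to the cap. Starts in a well of the rack, leaning 30 degrees. One of the three is full (0.56 kg), two nearly empty (0.20 kg), all within 8 %; it cannot be seen which is full, any well may hold it.
- rack: fixed blue rack, 286 mm long (its y), with three square wells in a row 105 mm apart, leaning 30 degrees: their axes point up and to the rack's +x, away from the robot: (0.5, 0, 0.866) in the rack's frame. Wells: 60 mm square inside, 60 mm deep along the axis; the upper 80 mm of a canister stands out. Origin: on the table below the middle well's floor centre, z up.
- well_1 (a point): centre of the floor of the first well (well 1 of 3 along the rack's y), 30 mm above the table; its axes are the rack's own (z up, not leaning). A canister rests with its underside on the floor and leans on the far (+x) side of the well, about 3 mm off this point.
- well_2 (a point): centre of the floor of the middle well (well 2 of 3 along the rack's y), 30 mm above the table; its axes are the rack's own (z up, not leaning). A canister rests with its underside on the floor and leans on the far (+x) side of the well, about 3 mm off this point.
- well_3 (a point): centre of the floor of the last well (well 3 of 3 along the rack's y), 30 mm above the table; its axes are the rack's own (z up, not leaning). A canister rests with its underside on the floor and leans on the far (+x) side of the well, about 3 mm off this point.
- stirrer: fixed laboratory stirrer: grey box 140 (x) x 130 (y) mm, 52 mm tall, with a white round plate 116 mm in diameter on top, whose upper face is 60 mm above the table. Origin: centre of its underside. It may stand on either side of the wash tray.
- plate (a point): centre of the upper face of the stirrer's plate, middle of a blue marked circle 68 mm in diameter
- wash_tray: fixed open steel tray 150 (x) x 130 (y) mm outside, walls 4 mm thick and 30 mm high, floor 4 to 5 mm above the table. Origin: centre of its underside.
- beaker: empty orange plastic beaker (90 g), 60 mm in diameter at the rim and a little narrower at the foot, 85 mm tall, wall 4 mm, standing on the stirrer's plate at the start. Origin: centre of its underside; z: its axis, up.
- red_jar: red screw-top jar with black lid, 56 mm across, 70 mm tall; a bystander, leave it alone. Origin: underside.
- amber_bottle: amber bottle with black cap, 60 mm across, 140 mm tall; a bystander, leave it alone. Origin: underside.
- blue_jar: blue jar with white lid, 56 mm across, 75 mm tall; a bystander, leave it alone. Origin: underside.
- steel_can: bare metal can with a paper label, 64 mm across, 100 mm tall; a bystander, leave it alone. Origin: underside.
- spatula: spatula lying flat, 200 mm long; a bystander, leave it alone. Origin: underside.
- spare_cap: loose black dome cap, 53 mm across, 22 mm tall; a bystander, leave it alone. Origin: underside.
There are look-alikes about, which are no part of the job. Leave any green or purple look-alike of the canister_b alone. What is shaped like the canister_c but turquoise is not meant.

How it is judged (in metres and radians):
On the way, in this order (a step that is already met when the one before it is completed fails the run):
1. the beaker stands upright in the wash tray, let go (x of beaker in the frame of wash_tray between -0.06 and 0.06 m and y of beaker in the frame of wash_tray between -0.05 and 0.05 m and height (world z) of beaker below 0.012 m and angle between beaker's own z axis and vertical below 0.15 rad and contact force between beaker and the fingers below 0.1 N and linear speed of beaker below 0.02 m/s), for 0.2 s.
2. the full canister stands upright on the middle of the stirrer's plate, let go (((horizontal distance between canister_a and plate below 0.025 m and z of canister_a in the frame of plate between -0.004 and 0.006 m and angle between canister_a's own z axis and vertical below 0.08 rad and contact force between canister_a and stirrer above 3.7 N and contact force between canister_a and the fingers below 0.1 N and linear speed of canister_a below 0.02 m/s) or (horizontal distance between canister_b and plate below 0.025 m and z of canister_b in the frame of plate between -0.004 and 0.006 m and angle between canister_b's own z axis and vertical below 0.08 rad and contact force between canister_b and stirrer above 3.7 N and contact force between canister_b and the fingers below 0.1 N and linear speed of canister_b below 0.02 m/s) or (horizontal distance between canister_c and plate below 0.025 m and z of canister_c in the frame of plate between -0.004 and 0.006 m and angle between canister_c's own z axis and vertical below 0.08 rad and contact force between canister_c and stirrer above 3.7 N and contact force between canister_c and the fingers below 0.1 N and linear speed of canister_c below 0.02 m/s))), for 0.2 s.
At the end, for the whole second after the job is handed in: The full canister stands upright (within 0.08 rad) and at rest on the stirrer's plate, its axis within 25 mm of the plate's centre; the two nearly empty canisters are at rest, seated (within 12 mm of the floor's height) in wells of the rack; the beaker stands upright on the wash tray's floor (all of step 1 and (((horizontal distance between canister_a and plate below 0.025 m and z of canister_a in the frame of plate between -0.004 and 0.006 m and angle between canister_a's own z axis and vertical below 0.08 rad and contact force between canister_a and stirrer above 3.7 N and contact force between canister_a and the fingers below 0.1 N and linear speed of canister_a below 0.02 m/s) and (x of canister_b in the frame of rack between -0.02 and 0.02 m and y of canister_b in the frame of rack between -0.13 and 0.13 m and z of canister_b in the frame of rack between 0.018 and 0.042 m and angle between canister_b's own z axis and vertical between 0.4 and 0.64 rad and linear speed of canister_b below 0.02 m/s) and (x of canister_c in the frame of rack between -0.02 and 0.02 m and y of canister_c in the frame of rack between -0.13 and 0.13 m and z of canister_c in the frame of rack between 0.018 and 0.042 m and angle between canister_c's own z axis and vertical between 0.4 and 0.64 rad and linear speed of canister_c below 0.02 m/s)) or ((horizontal distance between canister_b and plate below 0.025 m and z of canister_b in the frame of plate between -0.004 and 0.006 m and angle between canister_b's own z axis and vertical below 0.08 rad and contact force between canister_b and stirrer above 3.7 N and contact force between canister_b and the fingers below 0.1 N and linear speed of canister_b below 0.02 m/s) and (x of canister_a in the frame of rack between -0.02 and 0.02 m and y of canister_a in the frame of rack between -0.13 and 0.13 m and z of canister_a in the frame of rack between 0.018 and 0.042 m and angle between canister_a's own z axis and vertical between 0.4 and 0.64 rad and linear speed of canister_a below 0.02 m/s) and (x of canister_c in the frame of rack between -0.02 and 0.02 m and y of canister_c in the frame of rack between -0.13 and 0.13 m and z of canister_c in the frame of rack between 0.018 and 0.042 m and angle between canister_c's own z axis and vertical between 0.4 and 0.64 rad and linear speed of canister_c below 0.02 m/s)) or ((horizontal distance between canister_c and plate below 0.025 m and z of canister_c in the frame of plate between -0.004 and 0.006 m and angle between canister_c's own z axis and vertical below 0.08 rad and contact force between canister_c and stirrer above 3.7 N and contact force between canister_c and the fingers below 0.1 N and linear speed of canister_c below 0.02 m/s) and (x of canister_a in the frame of rack between -0.02 and 0.02 m and y of canister_a in the frame of rack between -0.13 and 0.13 m and z of canister_a in the frame of rack between 0.018 and 0.042 m and angle between canister_a's own z axis and vertical between 0.4 and 0.64 rad and linear speed of canister_a below 0.02 m/s) and (x of canister_b in the frame of rack between -0.02 and 0.02 m and y of canister_b in the frame of rack between -0.13 and 0.13 m and z of canister_b in the frame of rack between 0.018 and 0.042 m and angle between canister_b's own z axis and vertical between 0.4 and 0.64 rad and linear speed of canister_b below 0.02 m/s)))); the robot touches nothing.
It fails at once if a canister is dropped or pushed hard onto the stirrer (over 60 N) (contact force between any of canister_a, canister_b, canister_c and stirrer above 60 N).
It fails at once if a bystander is moved by more than 30 mm (distance of any of red_jar, amber_bottle, blue_jar, steel_can, spatula, spare_cap from where it was at the start of the episode above 0.03 m).
It also fails if it takes over 72 s, if anything falls off the work surface, if the arm or the gripper's body presses on something with over 40 N, if the wrist force passes 120 N, or if a joint passes its speed limit or range.

## Working session

There is one attempt and no reset: what is moved stays moved. The work goes in short steps, Python scripts to look and compute and a tool call to move; the robot and the scene stay as the last step left them, time stands still between calls to the robot, and variables do not carry over. Pictures are saved under pics/ and viewed, at most 10 in all, crops included, and the job is handed in when it is done.

Besides the shell and the picture viewer there is one more tool, called after ">>>" as a command line: name --pt "numbers of a row" for each row, then --argument value for the rest. jog_arm: Moves the arm, as the interface text tells. Its arguments: {"type":"object","properties":{"targets":{"type":"array","items":{"type":"array","items":{"type":"number"}}},"hand":{"type":"number"},"newtons":{"type":"number"}},"required":["targets"]}

```bash
mkdir -p pics; cat > h.py <<'E'
import numpy as np, cv2
from rig import env
def img(n):
    return env.get_image(n)
def cloud(d):
    z=d['depth']; f=d['frame'].shape[0]/2/np.tan(np.radians(d['fovy'])/2)
    v,u=np.mgrid[:z.shape[0],:z.shape[1]]
    P=np.stack([(u-d['cx'])*z/f,(v-d['cy'])*z/f,z],-1)
    T=np.array(d['cam_to_world']); W=P@T[:3,:3].T+T[:3,3]
    W[z==0]=np.nan
    return W
def save(d,n): cv2.imwrite('pics/'+n,d['frame'][:,:,::-1])
E
python3 - <<'E'
from h import *
np.set_printoptions(precision=3,suppress=True)
a=[]
for n in ["scene","top"]:
    d=img(n); W=cloud(d); a.append(d['frame'])
    save(d,n+'0.png')
    for t in ["canister_a","rack","stirrer","wash_tray","beaker","red_jar","amber_bottle","blue_jar","steel_can","spatula","spare_cap"]:
        for r in env.regions_of(n,t)[:5]:
            m=r['pixels']; p=W[m]; p=p[~np.isnan(p[:,0])]
            if len(p)==0: continue
            print(n,t,round(r['score'],2),np.round(r['point']),m.sum(),'med',np.median(p,0),'lo',np.percentile(p,3,axis=0),'hi',np.percentile(p,97,axis=0))
s=env.observe();print(s['tool_rot'],s['position'],s['time_s'])
E
```

```text
scene canister_a 0.9 [193. 244.] 552 med [ 0.571 -0.092  0.131] lo [ 0.526 -0.122  0.077] hi [ 0.6   -0.083  0.155]
scene canister_a 0.86 [132. 256.] 648 med [ 0.331 -0.355  0.046] lo [ 0.283 -0.422  0.005] hi [ 0.361 -0.303  0.057]
scene canister_a 0.76 [173. 222.] 500 med [ 0.574 -0.196  0.131] lo [ 0.527 -0.224  0.079] hi [ 0.601 -0.187  0.155]
scene canister_a 0.7 [175. 295.] 745 med [ 0.363 -0.122  0.047] lo [ 0.314 -0.173  0.019] hi [ 0.411 -0.074  0.056]
scene canister_a 0.64 [202. 234.] 1330 med [ 0.529 -0.142  0.056] lo [ 0.484 -0.349  0.005] hi [ 0.572 -0.071  0.101]
scene rack 0.74 [187. 248.] 1414 med [ 0.528 -0.141  0.057] lo [ 0.479 -0.35   0.004] hi [ 0.572 -0.071  0.102]
scene stirrer 0.67 [332. 365.] 3000 med [0.553 0.376 0.055] lo [0.464 0.295 0.01 ] hi [0.594 0.421 0.064]
scene wash_tray 0.74 [278. 326.] 3000 med [0.511 0.181 0.007] lo [0.438 0.116 0.002] hi [0.59  0.249 0.032]
scene beaker 0.71 [170. 222.] 545 med [ 0.571 -0.196  0.127] lo [ 0.521 -0.229  0.069] hi [ 0.6   -0.187  0.155]
scene beaker 0.61 [308. 380.] 910 med [0.507 0.351 0.116] lo [0.488 0.325 0.0
[... 2507 characters left out ...]
183 0.006] lo [ 0.442  0.118 -0.001] hi [0.585 0.244 0.033]
top blue_jar 0.83 [166. 167.] 364 med [0.691 0.301 0.074] lo [0.671 0.281 0.023] hi [0.715 0.326 0.082]
top steel_can 0.76 [145. 346.] 572 med [ 0.748 -0.204  0.098] lo [ 0.728 -0.234  0.015] hi [ 0.783 -0.178  0.106]
top spatula 0.82 [180. 220.] 880 med [0.663 0.148 0.005] lo [ 0.608  0.113 -0.001] hi [0.786 0.171 0.022]
top spatula 0.25 [207. 391.] 641 med [ 0.559 -0.314  0.134] lo [ 0.526 -0.341  0.078] hi [ 0.599 -0.294  0.155]
top spare_cap 0.57 [186. 266.] 263 med [0.647 0.031 0.018] lo [0.626 0.01  0.005] hi [0.672 0.054 0.025]
[[ 0.965  0.264 -0.   ]
 [ 0.264 -0.965 -0.   ]
 [-0.     0.    -1.   ]] [ 0.145 -0.531  0.231] 1.2
```

View pics/top0.png

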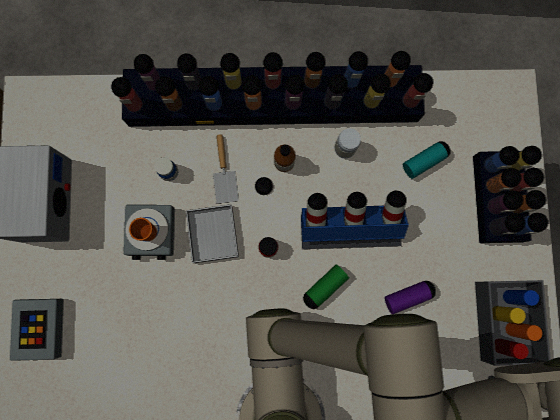

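```bash
python3 - <<'E'
import cv2
a=cv2.imread('pics/scene0.png');cv2.imwrite('pics/scene0c.png',cv2.resize(a[100:400,130:480],None,fx=2,fy=2,interpolation=cv2.INTER_CUBIC)[:600])
E
```

```text
(no output)
```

View pics/scene0c.png

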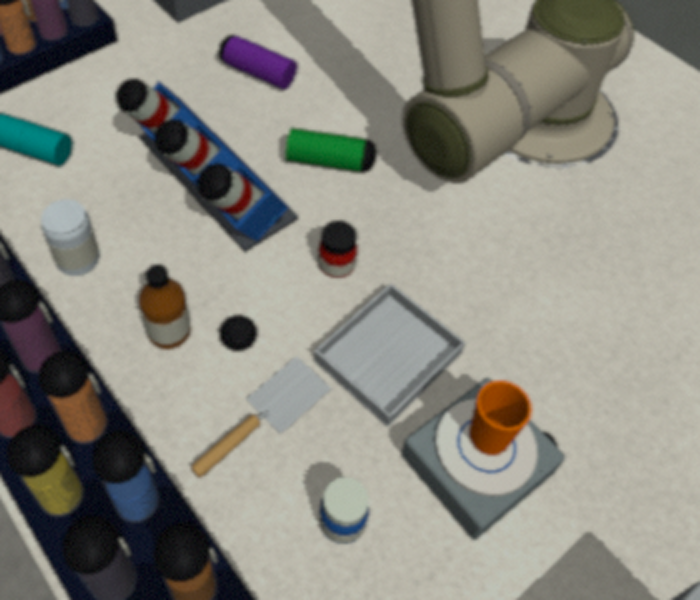

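Top view: the real canisters (white, red band) are at (317,209), (356,207) and (395,207) in the rack. The look-alikes are turquoise (427,160), green (326,287) and purple (411,297). The beaker stands off-centre on the plate at (143,230), with the tray to its right at (213,234). The scene crop confirms white/red canisters, the orange beaker and the plate circle.

```bash
cat > m.py <<'E'
from h import *
from scipy.optimize import least_squares
np.set_printoptions(precision=4,suppress=True)
def circ(p):
    r=least_squares(lambda c:np.hypot(p[:,0]-c[0],p[:,1]-c[1])-c[2],[*p[:,:2].mean(0),.03],loss='soft_l1',f_scale=.002)
    return r.x
E
python3 - <<'E'
from m import *
for n in ["scene","top"]:
    d=img(n);W=cloud(d);F=d['frame'].astype(float);hsv=cv2.cvtColor(d['frame'],cv2.COLOR_RGB2HSV)
    X,Y,Z=W[...,0],W[...,1],W[...,2]
    reg=(X>.4)&(X<.62)&(Y>.26)&(Y<.45)
    org=(hsv[...,0]<16)&(hsv[...,1]>170)&(hsv[...,2]>60)&reg
    rim=org&(Z>.138)&(Z<.152)
    print(n,'rim',circ(W[rim]),rim.sum(),np.median(Z[rim]),'low',)
    low=org&(Z<.13)&(Z>.065); print(' body',circ(W[low]))
    blue=(hsv[...,0]>95)&(hsv[...,0]<130)&(hsv[...,1]>90)&reg&(Z>.05)&(Z<.068)
    print(' ring',circ(W[blue]),blue.sum(),np.median(Z[blue]))
    wh=(hsv[...,1]<60)&(hsv[...,2]>110)&reg&(Z>.054)&(Z<.068)
    print(' plate minrect',cv2.minEnclosingCircle(W[wh][:,:2].astype(np.float32)),wh.sum())
    t=(Z>.022)&(Z<.036)&(X>.4)&(X<.62)&(Y>.1)&(Y<.262)
    print(' tray',cv2.minAreaRect(W[t][:,:2].astype(np.float32)),t.sum())
    # canister caps and bodies
    for k,yc in enumerate((-.31,-.207,-.103)):
        w=(X>.49)&(X<.63)&(abs(Y-yc)<.045)&(Z>.085)&~((hsv[...,0]>95)&(hsv[...,0]<130)&(hsv[...,1]>120))&(Z<.2)
        p=W[w]
        # cylinder fit: axis (sin30 cos y, sin30 sin y, cos30), point c at height
        def f(v):
            a=np.array([.5*np.cos(v[2]),.5*np.sin(v[2]),.866]); q=p-np.array([v[0],v[1],.03])
            s=q@a; ra=np.linalg.norm(q-s[:,None]*a,axis=1); m=s<.116
            return np.where(m,ra-.027,0)
        r=least_squares(f,[.5,yc,0],loss='soft_l1',f_scale=.002)
        a=np.array([.5*np.cos(r.x[2]),.5*np.sin(r.x[2]),.866]); s=(p-np.array([*r.x[:2],.03]))@a
        print(' can',yc,r.x[:2],np.degrees(r.x[2]),len(p),'smax',np.percentile(s,[50,98]),'rms',np.median(abs(f(r.x))))
    rk=(hsv[...,0]>95)&(hsv[...,0]<130)&(hsv[...,1]>120)&(X>.42)&(X<.62)&(Y>-.4)&(Y<0)
    print(' rack',cv2.minAreaRect(W[rk][:,:2].astype(np.float32)))
E
```

```text
scene rim [0.5163 0.3518 0.0272] 188 0.14488342809433535 low
 body [0.5168 0.3517 0.0246]m.py:5: RuntimeWarning: Mean of empty slice.
  r=least_squares(lambda c:np.hypot(p[:,0]-c[0],p[:,1]-c[1])-c[2],[*p[:,:2].mean(0),.03],loss='soft_l1',f_scale=.002)
  ret = um.true_divide(
Traceback (most recent call last):
  File "m.py", line 5, in circ
    r=least_squares(lambda c:np.hypot(p[:,0]-c[0],p[:,1]-c[1])-c[2],[*p[:,:2].mean(0),.03],loss='soft_l1',f_scale=.002)
ValueError: Initial guess is outside of provided bounds
```

```bash
python3 - <<'E'
from m import *
for n in ["scene","top"]:
    d=img(n);W=cloud(d);hsv=cv2.cvtColor(d['frame'],cv2.COLOR_RGB2HSV)
    X,Y,Z=W[...,0],W[...,1],W[...,2]
    reg=(X>.4)&(X<.62)&(Y>.26)&(Y<.45)
    org=(hsv[...,0]<16)&(hsv[...,1]>150)&reg
    org=cv2.dilate(org.astype(np.uint8),np.ones((3,3)))>0
    print(n,'ring',end=' ')
    bl=(hsv[...,0]>95)&(hsv[...,0]<130)&(hsv[...,1]>60)&(hsv[...,2]>90)&reg&(Z>.052)&(Z<.07)&~org
    if bl.sum()>20: print(circ(W[bl]),bl.sum())
    wh=reg&(Z>.0575)&(Z<.066)&~org&(hsv[...,1]<60)
    print(' plate',cv2.minEnclosingCircle(W[wh][:,:2].astype(np.float32)),np.percentile(W[wh][:,:2],[1,99],axis=0).ravel(),wh.sum())
    bx=reg&(Z>.045)&(Z<.066)
    print(' box',cv2.minAreaRect(W[bx][:,:2].astype(np.float32)))
    t=(Z>.022)&(Z<.036)&(X>.4)&(X<.62)&(Y>.1)&(Y<.262)
    print(' tray',cv2.minAreaRect(W[t][:,:2].astype(np.float32)),t.sum())
    for k,yc in enumerate((-.31,-.207,-.103)):
        w=(X>.49)&(X<.63)&(abs(Y-yc)<.045)&(Z>.085)&~((hsv[...,0]>95)&(hsv[...,0]<130)&(hsv[...,1]>120))&(Z<.2)
        p=W[w]
        def f(v):
            a=np.array([.5*np.cos(v[2]),.5*np.sin(v[2]),.866]); q=p-np.array([v[0],v[1],.03])
            s=q@a; ra=np.linalg.norm(q-s[:,None]*a,axis=1); m=s<.116
            return np.where(m,ra-.027,0)
        r=least_squares(f,[.5,yc,0],loss='soft_l1',f_scale=.002)
        a=np.array([.5*np.cos(r.x[2]),.5*np.sin(r.x[2]),.866]); s=(p-np.array([*r.x[:2],.03]))@a
        print(' can',yc,r.x[:2],np.degrees(r.x[2]),len(p),'smax',np.percentile(s,[50,98]),'rms',np.median(abs(f(r.x))))
    rk=(hsv[...,0]>95)&(hsv[...,0]<130)&(hsv[...,1]>120)&(X>.42)&(X<.62)&(Y>-.4)&(Y<0)
    print(' rack',cv2.minAreaRect(W[rk][:,:2].astype(np.float32)))
E
```

```text
scene ring  plate ((0.5297753214836121, 0.35909467935562134), 0.061731986701488495) [0.4764 0.3019 0.5805 0.4115] 1276
 box ((0.5251995325088501, 0.3560696244239807), (0.1307811141014099, 0.14004282653331757), 88.77360534667969)
 tray ((0.5117546319961548, 0.18151196837425232), (0.15413810312747955, 0.13102872669696808), 6.952047824859619) 503
 can -0.31 [ 0.5196 -0.3202] 0.022922634520671715 477 smax [0.1153 0.1406] rms 5.9249977411159754e-05
 can -0.207 [ 0.519  -0.2133] -1.9524966026381445 479 smax [0.1177 0.1405] rms 0.0
 can -0.103 [ 0.5177 -0.1096] -0.06258631157687805 495 smax [0.1203 0.1405] rms 0.0
 rack ((0.5484136939048767, -0.21206361055374146), (0.11163990944623947, 0.28566792607307434), 1.8763868808746338)
top ring  plate ((0.5243026614189148, 0.35019081830978394), 0.08157894760370255) [0.4629 0.2991 0.5842 0.4112] 687
 box ((0.5239645838737488, 0.3543848991394043), (0.13038136065006256, 0.1376965194940567), 89.15866088867188)
 tray ((0.5129007697105408, 0.18073640763759613), (0.15102678537368774, 0.13085059821605682), 6.87939977645874) 319
 can -0.31 [ 0.5218 -0.3203] 0.07528391021500343 581 smax [0.1118 0.1394] rms 0.0001196292198516434
 can -0.207 [ 0.5202 -0.2145] -1.0670361674721438 562 smax [0.1109 0.1389] rms 0.00015504305382335604
 can -0.103 [ 0.5191 -0.11  ] -0.36695951953525857 568 smax [0.1117 0.1397] rms 0.00012779362971373012
 rack ((0.5411396026611328, -0.2142840474843979), (0.11577262729406357, 0.2834053933620453), 0.5639151334762573)
```

>>> jog_arm --pt "59.2 -75.4 0 0 0 15.3" --pt "59.2 -75.4 0 0 0 15.3" --pt "59.2 -75.4 0 0 0 15.3" --pt "59.2 -75.4 0 0 0 15.3" --pt "59.2 -75.4 0 0 0 15.3" --pt "59.2 -75.4 0 0 0 15.3" --pt "59.2 -75.4 0 0 0 15.3" --pt "59.2 -75.4 0 0 0 15.3" --hand 1 --newtons 25

```text
time_s: 2.02
position: [0.2746, -0.2215, 0.2315]
tool_rot: [[1.0, -0.001, 0.0], [-0.001, -1.0, -0.001], [0.0, 0.001, -1.0]]
ft_force: [0.3, 0.1, 0.4]
grip_width: 0.0855
gripper_force: 0.0
```

>>> jog_arm --pt "24.2 -57.3 0 0 0 0" --pt "24.2 -57.3 0 0 0 0" --pt "24.2 -57.3 0 0 0 0" --pt "24.2 -57.3 0 0 0 0" --pt "24.2 -57.3 0 0 0 0" --pt "24.2 -57.3 0 0 0 0" --pt "24.2 -57.3 0 0 0 0" --pt "24.2 -57.3 0 0 0 0"

```text
time_s: 2.68
position: [0.4045, 0.0861, 0.2316]
tool_rot: [[1.0, 0.0, 0.001], [0.0, -1.0, -0.0], [0.001, 0.0, -1.0]]
ft_force: [1.2, -1.5, 0.1]
grip_width: 0.0858
gripper_force: 0.0
```

>>> jog_arm --pt "11.2 -26.6 0 0 0 0" --pt "11.2 -26.6 0 0 0 0" --pt "11.2 -26.6 0 0 0 0" --pt "11.2 -26.6 0 0 0 0" --pt "11.2 -26.6 0 0 0 0" --pt "11.2 -26.6 0 0 0 0" --pt "11.2 -26.6 0 0 0 0" --pt "11.2 -26.6 0 0 0 0"

```text
time_s: 3.35
position: [0.5173, 0.3548, 0.2296]
tool_rot: [[1.0, 0.004, -0.001], [0.004, -1.0, 0.001], [-0.001, -0.001, -1.0]]
ft_force: [-0.8, 0.4, -0.7]
grip_width: 0.0855
gripper_force: 0.0
```

>>> jog_arm --pt "-0.1 0.3 3 0 0 0" --pt "-0.1 0.3 7 0 0 0" --pt "-0.1 0.3 10 0 0 0" --pt "-0.1 0.3 12.5 0 0 0" --pt "-0.1 0.3 13.8 0 0 0" --pt "-0.1 0.3 13.8 0 0 0"

```text
time_s: 3.85
position: [0.5139, 0.3458, 0.0901]
tool_rot: [[1.0, -0.0, -0.006], [-0.0, -1.0, -0.002], [-0.006, 0.002, -1.0]]
ft_force: [-0.4, 1.0, -0.3]
grip_width: 0.0852
gripper_force: 0.0
```

>>> jog_arm --pt "0 0 0 0 0 0" --pt "0 0 0 0 0 0" --pt "0 0 0 0 0 0" --pt "0 0 0 0 0 0" --pt "0 0 0 0 0 0" --pt "0 0 0 0 0 0" --pt "0 0 0 0 0 0" --pt "0 0 0 0 0 0" --hand 0 --newtons 25

```text
time_s: 4.52
position: [0.516, 0.3471, 0.0951]
tool_rot: [[1.0, -0.0, 0.003], [-0.0, -1.0, 0.001], [0.003, -0.001, -1.0]]
ft_force: [-0.0, 0.0, 6.0]
grip_width: 0.0584
gripper_force: 25.5
```

>>> jog_arm --pt "0 0 -2 0 0 0" --pt "0 0 -4 0 0 0" --pt "-0.2 3.5 -4.5 0 0 0" --pt "-0.4 7.5 -4.5 0 0 0" --pt "-0.4 11.5 -4.5 0 0 0" --pt "-0.4 15 -4.5 0 0 0" --pt "-0.4 16.6 -4.5 0 0 0" --pt "-0.4 16.6 -4.5 0 0 0"

```text
time_s: 5.18
position: [0.5114, 0.1776, 0.1388]
tool_rot: [[1.0, -0.004, 0.0], [-0.004, -1.0, -0.001], [0.0, 0.001, -1.0]]
ft_force: [0.5, 0.2, -0.7]
grip_width: 0.058
gripper_force: 26.8
```

>>> jog_arm --pt "0 0 3 0 0 0" --pt "0 0 6 0 0 0" --pt "0 0 8 0 0 0" --pt "0 0 9 0 0 0" --pt "0 0 9.5 0 0 0" --pt "0 0 9.7 0 0 0" --pt "0 0 9.7 0 0 0" --pt "0 0 9.7 0 0 0"

```text
time_s: 5.85
position: [0.5118, 0.1809, 0.0424]
tool_rot: [[1.0, -0.0, 0.002], [-0.0, -1.0, 0.0], [0.002, -0.0, -1.0]]
ft_force: [0.2, -0.4, 0.2]
grip_width: 0.0581
gripper_force: 26.8
```

>>> jog_arm --pt "0 0 0.2 0 0 0" --pt "0 0 0.3 0 0 0" --pt "0 0 0.3 0 0 0"

```text
time_s: 6.1
position: [0.5118, 0.1808, 0.0391]
tool_rot: [[1.0, -0.0, 0.002], [-0.0, -1.0, 0.0], [0.002, -0.0, -1.0]]
ft_force: [-0.9, 0.3, 3.9]
grip_width: 0.0582
gripper_force: 26.6
```

Contact. Release, rise.

>>> jog_arm --pt "0 0 0 0 0 0" --pt "0 0 0 0 0 0" --pt "0 0 0 0 0 0" --pt "0 0 0 0 0 0" --pt "0 0 0 0 0 0" --pt "0 0 -1 0 0 0" --pt "0 0 -3 0 0 0" --pt "0 0 -7 0 0 0" --hand 1

```text
time_s: 6.77
position: [0.5094, 0.1803, 0.1066]
tool_rot: [[1.0, -0.0, -0.007], [-0.0, -1.0, -0.001], [-0.007, 0.001, -1.0]]
ft_force: [0.6, 0.2, -0.2]
grip_width: 0.0853
gripper_force: 0.0
```

>>> jog_arm --pt "0 0 -4 0 0 0" --pt "0 0 -8 0 0 0" --pt "0 0 -12 0 0 0" --pt "0 0 -16 0 0 0" --pt "0 0 -16 0 0 0" --pt "0 0 -16 0 0 0"

```text
time_s: 7.27
position: [0.5116, 0.1807, 0.2711]
tool_rot: [[1.0, -0.0, 0.005], [-0.0, -1.0, 0.001], [0.005, -0.001, -1.0]]
ft_force: [0.1, -0.6, -1.6]
grip_width: 0.085
gripper_force: 0.0
```

```bash
python3 - <<'E'
from m import *
d=img("scene");W=cloud(d);save(d,'s1.png')
cv2.imwrite('pics/s1c.png',cv2.resize(d['frame'][100:400,130:480,::-1],None,fx=2,fy=2))
hsv=cv2.cvtColor(d['frame'],cv2.COLOR_RGB2HSV)
X,Y,Z=W[...,0],W[...,1],W[...,2]
org=(hsv[...,0]<16)&(hsv[...,1]>150)&(X>.4)&(X<.62)&(Y>.1)&(Y<.45)
for lo,hi in((.01,.04),(.04,.07),(.08,.1)):
    m=org&(Z>lo)&(Z<hi);print(m.sum(),circ(W[m]))
print(Z[org].max());s=env.observe();print(s['position'],s['q'])
E
```

```text
130 [0.5116 0.1858 0.0234]
217 [0.512  0.1858 0.0252]
168 [0.5115 0.1854 0.0274]
0.0961042172744545
[0.5109 0.1806 0.269 ] [ 6.9495 19.5779 71.5132 -0.0013 88.842  96.9606]
```

View pics/s1c.png

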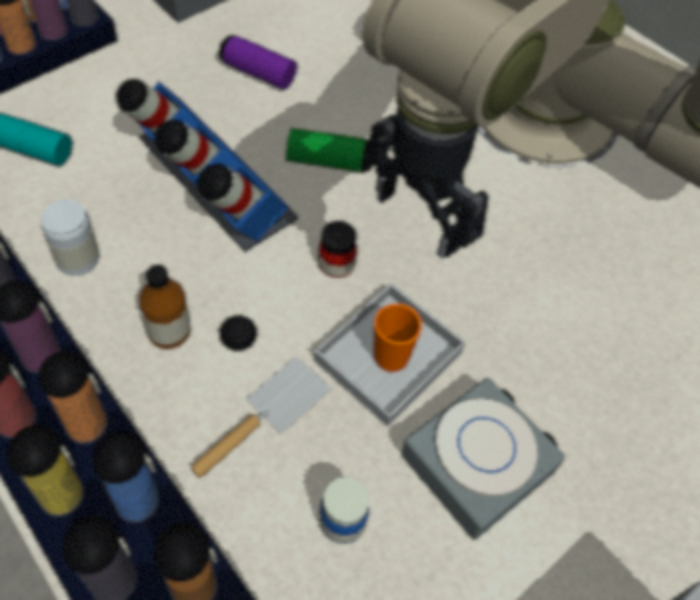

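Beaker upright in the tray, centred; plate free with its ring visible. Now to the canister in well 3 (nearest the tray), tool tilted 30°.

>>> jog_arm --pt "1 4 0.5 0 -5 0" --pt "2.5 8 1 0 -10 0" --pt "4 12 2 0 -15 0" --pt "5.5 16 3 0 -20 0" --pt "7 20 4 0 -25 0" --pt "8.5 23.5 5 0 -30 0" --pt "10 27 6 0 -30 0" --pt "10.8 29.1 6.6 0 -30 0"

```text
time_s: 7.98
position: [0.6195, -0.1139, 0.1976]
tool_rot: [[0.863, -0.003, -0.506], [-0.001, -1.0, 0.003], [-0.506, -0.002, -0.863]]
ft_force: [-0.4, -0.2, 0.9]
grip_width: 0.0855
gripper_force: 0.0
```

>>> jog_arm --pt "0 0 0 0 0 0" --pt "0 0 0 0 0 0" --pt "0 0 0 0 0 0"

```text
time_s: 8.23
position: [0.6188, -0.1097, 0.2017]
tool_rot: [[0.865, 0.0, -0.502], [0.001, -1.0, 0.001], [-0.502, -0.001, -0.865]]
ft_force: [-0.2, 0.8, 0.7]
grip_width: 0.0853
gripper_force: 0.0
```

```bash
python3 - <<'E'
from m import *
for n in("top","scene"):
    d=img(n);W=cloud(d);hsv=cv2.cvtColor(d['frame'],cv2.COLOR_RGB2HSV)
    X,Y,Z=W[...,0],W[...,1],W[...,2]
    wh=((Z>.0565)&(Z<.067)&(X>.44)&(X<.61)&(Y>.28)&(Y<.43)&(hsv[...,2]>130)).astype(np.uint8)
    c=max(cv2.findContours(wh,0,1)[0],key=cv2.contourArea)[:,0]
    p=W[c[:,1],c[:,0]]; print(n,circ(p),wh.sum(),np.median(Z[wh>0]))
    r=(abs(hsv[...,0].astype(int)-112)<20)&(hsv[...,1]>35)&(np.hypot(X-.5245,Y-.355)<.05)&(Z>.05)&(Z<.07)
    print(r.sum(), circ(W[r]) if r.sum()>20 else '')
s=env.observe();print(s['position'],s['tool_rot'],s['q'])
E
```

```text
top [0.5243 0.3561 0.0551] 1102 0.061128182093929784
110 [0.5245 0.356  0.0324]
scene [0.5244 0.3567 0.057 ] 1885 0.06163805132389388
103 [0.5231 0.3568 0.0324]
[ 0.6189 -0.1091  0.2028] [[ 0.866   0.0013 -0.5   ]
 [ 0.0012 -1.     -0.0005]
 [-0.5    -0.0001 -0.866 ]] [-17.239   46.3376  39.1584 -10.204  122.9503  69.2985]
```

>>> jog_arm --pt "0 0 3 0 0 0" --pt "0 0 6.5 0 0 0" --pt "0 0 9.5 0 0 0" --pt "0 0 11.3 0 0 0" --pt "0 0 11.8 0 0 0" --pt "0 0 11.8 0 0 0" --pt "0 0 11.8 0 0 0"

```text
time_s: 8.92
position: [0.561, -0.11, 0.1015]
tool_rot: [[0.867, 0.001, -0.498], [0.0, -1.0, -0.001], [-0.498, 0.001, -0.867]]
ft_force: [0.2, 0.6, 0.7]
grip_width: 0.0853
gripper_force: 0.0
```

>>> jog_arm --pt "0 0 0 0 0 0" --pt "0 0 0 0 0 0" --pt "0 0 0 0 0 0" --pt "0 0 0 0 0 0" --pt "0 0 0 0 0 0" --pt "0 0 0 0 0 0" --pt "0 0 0 0 0 0" --pt "0 0 0 0 0 0" --hand 0 --newtons 40

```text
time_s: 9.58
position: [0.5608, -0.1103, 0.101]
tool_rot: [[0.867, -0.0, -0.498], [-0.0, -1.0, -0.0], [-0.498, 0.0, -0.867]]
ft_force: [2.6, 2.1, 6.3]
grip_width: 0.0523
gripper_force: 41.2
```

>>> jog_arm --pt "0 0 -1 0 0 0" --pt "0 0 -2 0 0 0" --pt "0 0 -3 0 0 0" --pt "0 0 -3 0 0 0" --pt "0 0 -3 0 0 0" --pt "0 0 -3 0 0 0" --pt "0 0 -3 0 0 0"

```text
time_s: 10.17
position: [0.5747, -0.1103, 0.1254]
tool_rot: [[0.865, -0.0, -0.501], [-0.0, -1.0, 0.001], [-0.501, -0.0, -0.865]]
ft_force: [-0.7, 0.4, -1.5]
grip_width: 0.0519
gripper_force: 42.2
```

>>> jog_arm --pt "0 0 0 0 0 0"

```text
time_s: 10.25
position: [0.5748, -0.1103, 0.1256]
tool_rot: [[0.866, -0.0, -0.501], [-0.0, -1.0, 0.0], [-0.501, -0.0, -0.866]]
ft_force: [0.5, 0.1, -2.0]
grip_width: 0.0522
gripper_force: 42.2
```

>>> jog_arm --pt "0 0 0 0 0 0"

```text
time_s: 10.33
position: [0.5749, -0.1103, 0.1258]
tool_rot: [[0.866, -0.0, -0.501], [-0.0, -1.0, 0.0], [-0.501, -0.0, -0.866]]
ft_force: [-0.0, -0.4, -1.7]
grip_width: 0.0523
gripper_force: 42.2
```

>>> jog_arm --pt "0 0 0 0 0 0"

```text
time_s: 10.42
position: [0.575, -0.1103, 0.1259]
tool_rot: [[0.866, -0.0, -0.5], [-0.0, -1.0, 0.0], [-0.5, -0.0, -0.866]]
ft_force: [0.4, 0.5, -2.1]
grip_width: 0.0525
gripper_force: 42.2
```

Reads 2 N, so light. Put it back and go to well 2.

>>> jog_arm --pt "0 0 1.2 0 0 0" --pt "0 0 2.2 0 0 0" --pt "0 0 2.8 0 0 0" --pt "0 0 3 0 0 0" --pt "0 0 3 0 0 0"

```text
time_s: 10.83
position: [0.5605, -0.11, 0.101]
tool_rot: [[0.867, -0.0, -0.499], [0.0, -1.0, 0.0], [-0.499, -0.0, -0.867]]
ft_force: [1.0, 3.0, 4.2]
grip_width: 0.0519
gripper_force: 42.2
```

>>> jog_arm --pt "0 0 0 0 0 0" --pt "0 0 0 0 0 0" --pt "0 0 0 0 0 0" --pt "0 0 0 0 0 0" --pt "0 0 -3 0 0 0" --pt "0 0 -7 0 0 0" --pt "0 0 -11 0 0 0" --pt "0 0 -11 0 0 0" --hand 1

```text
time_s: 11.5
position: [0.6189, -0.1109, 0.202]
tool_rot: [[0.873, 0.0, -0.488], [-0.002, -1.0, -0.004], [-0.488, 0.004, -0.873]]
ft_force: [-0.6, 0.4, 0.7]
grip_width: 0.085
gripper_force: 0.0
```

>>> jog_arm --pt "0 3 0 0 0 0" --pt "0 7 0 0 0 0" --pt "0 10.3 0 0 0 0" --pt "0 10.3 0 0 0 0" --pt "0 10.3 0 0 0 0"

```text
time_s: 11.92
position: [0.6147, -0.2151, 0.1947]
tool_rot: [[0.866, -0.003, -0.501], [-0.003, -1.0, 0.002], [-0.501, -0.0, -0.866]]
ft_force: [-1.0, 1.5, -0.0]
grip_width: 0.0853
gripper_force: 0.0
```

>>> jog_arm --pt "0 0 3 0 0 0" --pt "0 0 6.5 0 0 0" --pt "0 0 9.5 0 0 0" --pt "0 0 10.8 0 0 0" --pt "0 0 10.8 0 0 0" --pt "0 0 10.8 0 0 0"

```text
time_s: 12.42
position: [0.5615, -0.2125, 0.1024]
tool_rot: [[0.866, 0.001, -0.5], [0.001, -1.0, -0.0], [-0.5, -0.0, -0.866]]
ft_force: [0.2, -0.3, 0.5]
grip_width: 0.0856
gripper_force: 0.0
```

>>> jog_arm --pt "0 0 0 0 0 0" --pt "0 0 0 0 0 0" --pt "0 0 0 0 0 0" --pt "0 0 0 0 0 0" --pt "0 0 0 0 0 0" --pt "0 0 0 0 0 0" --pt "0 0 0 0 0 0" --pt "0 0 0 0 0 0" --hand 0 --newtons 40

```text
time_s: 13.08
position: [0.5619, -0.2134, 0.103]
tool_rot: [[0.867, 0.0, -0.498], [-0.001, -1.0, -0.001], [-0.498, 0.001, -0.867]]
ft_force: [3.1, 0.7, 5.2]
grip_width: 0.0519
gripper_force: 41.6
```

>>> jog_arm --pt "0 0 -1 0 0 0" --pt "0 0 -2 0 0 0" --pt "0 0 -3 0 0 0" --pt "0 0 -3 0 0 0" --pt "0 0 -3 0 0 0" --pt "0 0 -3 0 0 0" --pt "0 0 -3 0 0 0" --pt "0 0 -3 0 0 0"

```text
time_s: 13.75
position: [0.5758, -0.2133, 0.1272]
tool_rot: [[0.866, -0.0, -0.501], [0.0, -1.0, 0.001], [-0.501, -0.001, -0.866]]
ft_force: [0.5, -0.1, -6.3]
grip_width: 0.0521
gripper_force: 43.6
```

>>> jog_arm --pt "0 0 0 0 0 0"

```text
time_s: 13.83
position: [0.576, -0.2133, 0.1275]
tool_rot: [[0.866, -0.0, -0.5], [-0.0, -1.0, 0.0], [-0.5, -0.0, -0.866]]
ft_force: [0.1, -0.1, -4.6]
grip_width: 0.0518
gripper_force: 43.6
```

>>> jog_arm --pt "0 0 0 0 0 0"

```text
time_s: 13.92
position: [0.576, -0.2133, 0.1276]
tool_rot: [[0.866, -0.0, -0.5], [-0.0, -1.0, 0.0], [-0.5, -0.0, -0.866]]
ft_force: [-0.5, 0.5, -6.1]
grip_width: 0.0521
gripper_force: 43.6
```

About 5.7 N: well 2 holds the full one. Pull it out, right it, and carry it to the plate.

>>> jog_arm --pt "0 0 -2 0 0 0" --pt "0 0 -4.5 0 0 0" --pt "0 0 -7 0 0 0" --pt "0 0 -9 0 0 0" --pt "0 0 -9 0 0 0"

```text
time_s: 14.33
position: [0.6228, -0.2135, 0.2089]
tool_rot: [[0.869, 0.0, -0.494], [-0.001, -1.0, -0.003], [-0.494, 0.003, -0.869]]
ft_force: [0.1, 0.2, -4.9]
grip_width: 0.0521
gripper_force: 44.7
```

>>> jog_arm --pt "-0.6 0 -1.1 0 5 0" --pt "-1.2 0 -2.2 0 10 0" --pt "-1.8 0 -3.2 0 15 0" --pt "-2.5 0 -4.3 0 20 0" --pt "-3.1 0 -5.4 0 25 0" --pt "-3.8 0 -6.5 0 30 0" --pt "-3.8 0 -6.5 0 30 0" --pt "-3.8 0 -6.5 0 30 0"

```text
time_s: 15.0
position: [0.6194, -0.2133, 0.281]
tool_rot: [[1.0, -0.001, -0.003], [-0.001, -1.0, 0.0], [-0.003, -0.0, -1.0]]
ft_force: [-0.9, -0.0, -5.2]
grip_width: 0.052
gripper_force: 44.7
```

>>> jog_arm --pt "-0.3 -2 0 0 0 0" --pt "-0.9 -5.5 0 0 0 0" --pt "-1.6 -9.5 0 0 0 0" --pt "-2.3 -13.5 0 0 0 0" --pt "-3 -17.5 0 0 0 0" --pt "-3.7 -21.5 0 0 0 0" --pt "-4.4 -25.5 0 0 0 0" --pt "-5.1 -29.5 0 0 0 0"

```text
time_s: 15.67
position: [0.5688, 0.0836, 0.2787]
tool_rot: [[1.0, -0.0, -0.006], [-0.0, -1.0, -0.001], [-0.006, 0.001, -1.0]]
ft_force: [1.5, 0.8, -6.0]
grip_width: 0.0524
gripper_force: 44.7
```

>>> jog_arm --pt "-0.7 -4 0 0 0 0" --pt "-1.4 -8 0 0 0 0" --pt "-2.1 -12 0 0 0 0" --pt "-2.8 -16 0 0 0 0" --pt "-3.5 -20 0 0 0 0" --pt "-4.1 -24 0 0 0 0" --pt "-4.4 -26.5 0 0 0 0" --pt "-4.4 -27.2 0 0 0 0"

```text
time_s: 16.33
position: [0.524, 0.3578, 0.278]
tool_rot: [[1.0, 0.005, -0.006], [0.005, -1.0, -0.003], [-0.006, 0.003, -1.0]]
ft_force: [-0.8, -0.3, -6.1]
grip_width: 0.052
gripper_force: 44.9
```

>>> jog_arm --pt "0 0 2 0 0 0" --pt "0 0 4 0 0 0" --pt "0 0 6 0 0 0" --pt "0 0 8 0 0 0" --pt "0 0 8 0 0 0" --pt "0 0 8 0 0 0" --pt "0 0 8 0 0 0"

```text
time_s: 16.92
position: [0.5263, 0.3537, 0.2015]
tool_rot: [[1.0, -0.0, -0.0], [-0.0, -1.0, -0.001], [-0.0, 0.001, -1.0]]
ft_force: [0.3, 0.3, -5.1]
grip_width: 0.0521
gripper_force: 44.7
```

```bash
python3 - <<'E'
from m import *
d=img("scene");W=cloud(d);save(d,'s2.png')
cv2.imwrite('pics/s2c.png',cv2.resize(d['frame'][100:400,130:480,::-1],None,fx=2,fy=2))
X,Y,Z=W[...,0],W[...,1],W[...,2]
s=env.observe();print(s['position'],s['tool_rot'],s['ft_force'])
E
```

```text
[0.5264 0.3538 0.2021] [[ 1.     -0.0003  0.0013]
 [-0.0003 -1.      0.0002]
 [ 0.0013 -0.0002 -1.    ]] [ 0.2513  0.4591 -5.698 ]
```

View pics/s2c.png

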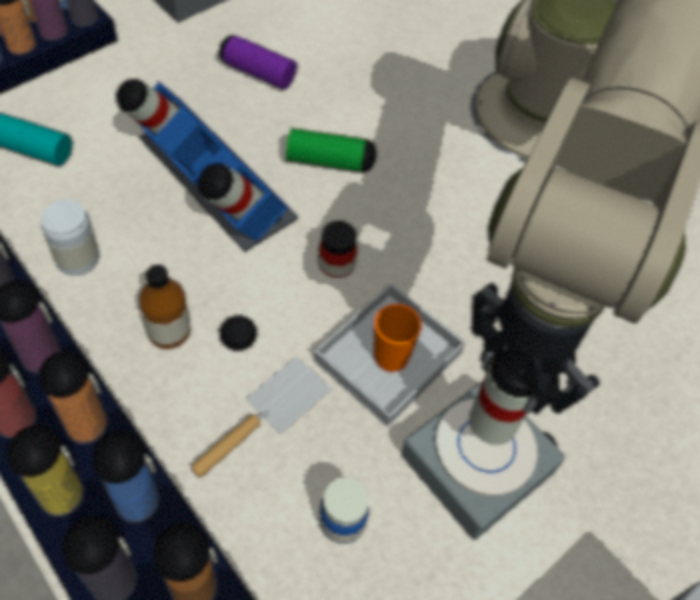

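The canister hangs above the plate's ring, and the rest is undisturbed. Check its tilt and underside height by fitting.

```bash
cat > fit.py <<'E'
from m import *
for n in("scene","top"):
    d=img(n);W=cloud(d);hsv=cv2.cvtColor(d['frame'],cv2.COLOR_RGB2HSV)
    X,Y,Z=W[...,0],W[...,1],W[...,2]
    m=(np.hypot(X-.525,Y-.355)<.045)&(Z>.070)&(Z<.17)&(hsv[...,2]>90)
    m=cv2.erode(m.astype(np.uint8),np.ones((3,3)))>0
    p=W[m]
    def f(v):
        a=np.array([v[2],v[3],1]);a/=np.linalg.norm(a);q=p-np.array([v[0],v[1],.12]);s=q@a
        return np.linalg.norm(q-s[:,None]*a,axis=1)-.027
    if len(p)<30: print(n,len(p));continue
    r=least_squares(f,[.525,.355,0,0],loss='soft_l1',f_scale=.001)
    print(n,len(p),r.x,'zlow',np.percentile(Z[m],[0,3]),np.median(abs(f(r.x))))
E
python3 fit.py
```

```text
scene 116 [0.5251 0.3515 0.0139 0.0175] zlow [0.1227 0.1254] 0.00043477346722079445
top 0
```

>>> jog_arm --pt "-0.1 -0.1 1.5 0 0 0" --pt "-0.2 -0.2 3 0 0 0" --pt "-0.2 -0.2 4.3 0 0 0" --pt "-0.2 -0.2 5 0 0 0" --pt "-0.2 -0.2 5.3 0 0 0" --pt "-0.2 -0.2 5.3 0 0 0" --pt "-0.2 -0.2 5.3 0 0 0"

```text
time_s: 17.65
position: [0.5243, 0.3558, 0.149]
tool_rot: [[1.0, -0.0, 0.001], [-0.0, -1.0, 0.001], [0.001, -0.001, -1.0]]
ft_force: [-1.0, 0.6, -5.3]
grip_width: 0.052
gripper_force: 45.0
```

>>> jog_arm --pt "0 0 0.1 0 0 0" --pt "0 0 0.2 0 0 0" --pt "0 0 0.2 0 0 0" --pt "0 0 0.2 0 0 0"

```text
time_s: 17.98
position: [0.5241, 0.3558, 0.1466]
tool_rot: [[1.0, -0.0, 0.001], [-0.0, -1.0, 0.0], [0.001, -0.0, -1.0]]
ft_force: [-0.2, -0.5, -3.6]
grip_width: 0.0522
gripper_force: 45.3
```

>>> jog_arm --pt "0 0 0.1 0 0 0" --pt "0 0 0.2 0 0 0" --pt "0 0 0.2 0 0 0"

```text
time_s: 18.23
position: [0.5243, 0.3558, 0.1465]
tool_rot: [[1.0, -0.0, 0.003], [-0.0, -1.0, 0.001], [0.003, -0.001, -1.0]]
ft_force: [-4.1, -2.5, 9.1]
grip_width: 0.0521
gripper_force: 46.5
```

>>> jog_arm --pt "0 0 -0.1 0 0 0" --pt "0 0 -0.1 0 0 0"

```text
time_s: 18.4
position: [0.5242, 0.3558, 0.1465]
tool_rot: [[1.0, -0.0, 0.002], [-0.0, -1.0, 0.001], [0.002, -0.001, -1.0]]
ft_force: [-3.3, -0.4, 6.4]
grip_width: 0.0519
gripper_force: 45.9
```

>>> jog_arm --pt "0 0 0 0 0 0" --pt "0 0 0 0 0 0" --pt "0 0 0 0 0 0" --pt "0 0 0 0 0 0" --pt "0 0 0 0 0 0" --pt "0 0 0 0 0 0" --hand 1

```text
time_s: 18.9
position: [0.5239, 0.3557, 0.145]
tool_rot: [[1.0, -0.0, -0.0], [-0.0, -1.0, -0.0], [-0.0, 0.0, -1.0]]
ft_force: [0.2, 1.6, 0.2]
grip_width: 0.0854
gripper_force: 0.0
```

>>> jog_arm --pt "0 0 -1 0 0 0" --pt "0 0 -3 0 0 0" --pt "0 0 -6 0 0 0" --pt "0 0 -10 0 0 0" --pt "0 0 -13 0 0 0" --pt "0 0 -14 0 0 0" --pt "0 0 -14 0 0 0" --pt "0 0 -14 0 0 0"

```text
time_s: 19.57
position: [0.5237, 0.3556, 0.2853]
tool_rot: [[1.0, -0.0, 0.0], [-0.0, -1.0, 0.0], [0.0, -0.0, -1.0]]
ft_force: [-0.9, 0.2, -0.3]
grip_width: 0.0854
gripper_force: 0.0
```

```bash
python3 fit.py; python3 - <<'E'
from m import *
d=img("scene");W=cloud(d)
cv2.imwrite('pics/s3c.png',cv2.resize(d['frame'][100:400,130:480,::-1],None,fx=2,fy=2))
X,Y,Z=W[...,0],W[...,1],W[...,2]
for yc in(-.32,-.11):
    m=(abs(X-.57)<.06)&(abs(Y-yc)<.04)&(Z<.2);print(yc,np.nanmax(Z[m]))
m=(np.hypot(X-.525,Y-.355)<.03)&(Z<.25);print(np.nanmax(Z[m]))
s=env.observe();print(s['position'],s['ft_force'],s['time_s'])
E
```

```text
scene 214 [0.5231 0.354  0.0034 0.0038] zlow [0.0756 0.0792] 0.0004303880608130979
top 0
-0.32 0.156888290098809
-0.11 0.15781036410400384
0.20284778421301397
[0.5235 0.3555 0.2835] [ 0.4824 -0.0738 -1.0746] 19.7167
```

View pics/s3c.png

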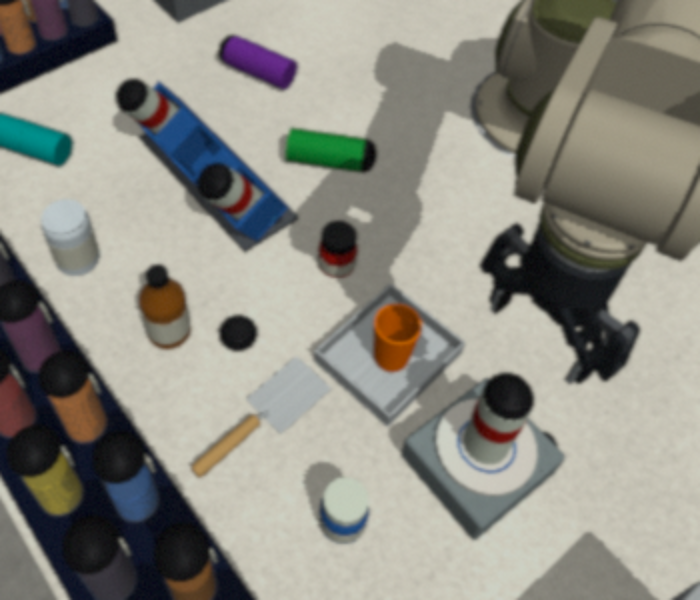

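The canister stands upright at (0.523, 0.354), 2 mm from the plate's centre, with its top at about 0.2 m. The beaker stands in the tray, both light canisters are seated, and the gripper is clear.

```bash
python3 -c "
from rig import env
print(env.close_job())"
```

```text
the job is handed in; nothing more can be done
None
```

The job is handed in (no verdict was returned): the beaker is upright in the wash tray, the full canister from well 2 (about 5.7 N, against 2 N for well 3; well 1 was not lifted) stands about 2 mm from the plate's centre, and the other two are seated in wells 1 and 3.

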